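Put the deep socket away in the cabinet door's bin

ROBOT

A 6-joint arm with a two-finger parallel gripper is mounted at the origin on the work surface. World frame = base frame: x ahead of the robot, y to its left, z up, the work surface at z = 0. Lengths are in m, angles in rad, forces in N, time in s.
With the tool pointing down it reaches from about 0.375 to 0.975 m from the base axis. Payload 3.8 kg.
Tool frame: the origin (TCP) lies at the very end of the fingers, on their centre line; the grasp point (between the pads) lies 19 mm behind it; z points along the fingers, y is the line along which they close (so a half turn about z gives the same grasp; the last joint's range is limited). The gripper opens to 85 mm and grips with 20 to 120 N. Pads are 22 mm wide; open, the fingers measure 114 mm over their backs; the gripper's body (76 mm by 85 mm) begins 54 mm behind the grasp point. The pads swing forward as they close: fully open they stand 13 mm farther back than shut.
Start: joints at [-1.172, 0.264, 1.604, -0, 1.274, -0.037], TCP at [0.285, -0.612, 0.231] pointing down, gripper open.
Joint ranges: [-2.63, 2.63], [-0.94, 2.18], [0.31, 2.57], [-1.31, 4.45], [0, 2.66], [-2.55, 2.55]. Speed limits (rad/s): [2.57, 2.57, 3.14, 3.14, 3.14, 3.14].

INTERFACE

Orientations are given as a rotation vector (axis times angle).
In Python, from workcell import bot, vision gives the robot as it stands. The module is installed in compiled form; this text tells all that it offers.
- The arm moves only by the tool play_rows, never from a script. Its argument "moves" is a list that holds one entry, the list of rows, each a list of 7 numbers: the turn, a rotation vector about the tool's x, y, z as a fraction of full scale, then the shift along the tool's x, y, z as a fraction of full scale, then the finger opening in mm, from 0 to 85.4. In form: [[[ax, ay, az, x, y, z, jaw], ...]]. A call has 1 to 5 rows; each row shifts and turns the commanded pose from where the row before left it, along the tool's axes as they then stand; what a row does not reach is not made up. Full scale, the value 1, is 0.1 m for a shift and 0.5 rad for a turn. A row lasts 1/12 s, in which the tool goes at most 41.7 mm and 7.16 degrees, less where a joint would pass 70% of its speed; a pose out of reach is approached as far as the arm can. A call with a number of a shift or a turn outside -1 to 1 is refused whole. A call with a gripper value outside its range is refused whole. The fingers move at their own pace and stop on an object; "newtons" is the grip in N (left out, the last holds). Time passes only in rows, so rows that do not move let the fingers close. It gives the time, the measured TCP pose, the force, the opening and the grip force at its end, in the units of the state.
- bot.read_state(): the state, without advancing time (a new reading comes with each control period).
- vision.read_camera(name): name is "side" or "top" or "wrist"; returns a dict with "image" (480x640x3 uint8, red, green, blue), "depth" (480x640 float32, m along the optical axis (not along the pixel's ray), 0 where there is no reading), "K" (3x3 intrinsics, pixels), "R" (3x3) and "t" (3): a world point X has camera coordinates R X + t. Camera axes: x right, y down, z forward; pixel columns grow to the right and rows downward; lengths in m; the calibration is good to about 2 mm. A picture is of the moment at which its call begins.
- bot.finish_job(): hands the job in; it is judged then, once.
The state is a dict: "time": time; "q": joint angles; "joint_vel": joint speeds; "joint_torque": joint torques, N m; "tool_pos": TCP position; "tcp_rot": TCP orientation; "wrist_force": force on the tool from outside, world axes, zero at the start; "torque": the same for the moment, N m; "width": opening from 0.0 (shut) to 1.0 (fully open); "grip_force": force on a finger pad.
Only numpy, scipy, OpenCV 4.12 (cv2) and the standard library are available. Lean on these libraries where they do the work, as an engineer would, in place of code of your own. Each camera call takes 0.05 s, during which the arm holds its last target. There are 200 camera calls.

TASK

Pull the black cabinet's door wide open (roughly square to the cabinet) by its bar handle, set the chrome deep socket standing upright in the bin on the inside of the door without dropping it in, then shut the door fully again without slamming it. Leave the jar, the valve core tool and the two wheel studs where they are.

Things in the scene. Friction and masses are not known exactly. Their poses are not given: they have to be found in the camera images.
- cabinet: Fixed black plastic box 200 x 200 mm, 207 mm high, its open front covered by the door. Origin at the centre of its underside, x from front to back. Seen from the robot the hinge is at its left front edge; opening turns the door clockwise seen from above.
- door (a joint): Hinge angle of the cabinet door in rad: 0 shut, grows as the door opens towards the robot's side, stop at 1.9. It may start slightly ajar (up to 0.2). Light friction (0.12 N m) keeps it where it is left; no latch, no spring.
- door_hinge (a point): Point on the door's upright hinge axis, 175 mm above the surface. Axes turn with the door: x from its outer to its inner face (into the cabinet when shut), y along it from free edge to hinge, z up. The door is a black panel 200 mm wide, 12 mm thick, 5 to 205 mm above the surface: inner face x = 0, outer face x = -12 mm, free edge y = -200 mm.
- pull (a point): Door handle: upright round steel bar 12 mm thick on the door's outer face. Origin = grip point on the bar's axis, at (-52, -175, 0) mm in the hinge frame: 40 mm off the outer face, 175 mm above the surface. The bar runs from 21 mm above to 81 mm below it; two arms 12 mm thick, 15 mm above and 75 mm below, join it to the door. Axes as the door's.
- bin (a point): Grey open-topped bin fixed inside the door (in the cabinet when shut). Origin = centre of its inner floor, 115 mm above the surface, at (22, -100, -60) mm in the hinge frame. Inside 44 mm along x (off the door), 110 mm along y, 45 mm deep, walls 3 mm; the door's face is its back wall, the door's top edge is 90 mm above the bin floor. Axes as the door's.
- socket: Chrome deep socket, a cylinder 30 mm in diameter and 75 mm tall with a shallow groove and a dark opening in its top, standing upright on the work surface, about 0.2 kg. Origin at the centre of its underside, z up along its axis.
- jar: Small glass jar with a screw-top metal lid, 56 mm in diameter, 75 mm tall, standing. Origin at the centre of its underside. Leave alone.
- valve_tool: Red aluminium valve core tool with a steel shank, lying on the surface, 105 mm long, 34 mm wide at the grip, 16 mm high. Origin midway along its length, on its underside; x along its length. Leave alone.
- stud_a: Zinc-plated wheel stud standing on its 24 mm head, 14 mm shank, 50 mm tall. Origin at the centre of its underside. Leave alone.
- stud_b: The second wheel stud, the same as the first. Leave alone.
Not all that is in view belongs to the job. Of the things shaped like the socket, the chrome one is meant.

How it is judged:
On the way, in this order (a step that is already met when the one before it is completed fails the run):
1. the door is being swung open with the fingers on its handle (past 0.5 rad) (value of joint door above 0.5 rad and distance between the grasp point and pull below 0.07 m and contact force between the fingers and anything else above 0.5 N), for 0.04 s.
2. the door stands wide open, past 1.15 rad, and at rest (value of joint door above 1.15 rad and velocity of joint door below 0.1 rad/s), for 0.1 s.
3. with the door still open past 0.9 rad, the socket stands upright on the floor of the bin, let go (value of joint door above 0.9 rad and x of socket in the frame of bin between -0.014 and 0.014 m and y of socket in the frame of bin between -0.05 and 0.05 m and z of socket in the frame of bin between -0.004 and 0.008 m and angle between socket's own z axis and vertical below 0.2 rad and contact force between the fingers and socket below 0.1 N), for 0.2 s.
At the end, for the whole second after the job is handed in: The door is shut (within 0.05 rad, 10 mm at its free edge) and at rest, and the socket stands upright (within 0.2 rad) and still on the floor of the door's bin (value of joint door below 0.05 rad and velocity of joint door between -0.05 and 0.05 rad/s and x of socket in the frame of bin between -0.014 and 0.014 m and y of socket in the frame of bin between -0.05 and 0.05 m and z of socket in the frame of bin between -0.004 and 0.008 m and angle between socket's own z axis and vertical below 0.2 rad and linear speed of socket below 0.02 m/s); the robot touches nothing.
It fails at once if the jar, the valve core tool or a stud is moved more than 25 mm (distance of any of jar, valve_tool, stud_a, stud_b from where it was at the start of the episode above 0.025 m).
It fails at once if the socket is dropped into the bin (falls free there faster than 0.5 m/s, a drop of about 13 mm) (horizontal distance between socket and bin below 0.06 m and linear speed of socket above 0.5 m/s and contact force between the fingers and socket below 0.1 N).
It fails at once if the door is slammed (closes faster than 2 rad/s over its last 0.3 rad) (value of joint door below 0.3 rad and velocity of joint door below -2 rad/s).
It also fails if it takes over 64 s, if anything falls off the work surface, if the arm or the gripper's body presses on something with over 40 N, if the wrist force passes 120 N, or if a joint passes its speed limit or range.

## Working session

There is one attempt and no reset: what is moved stays moved. The work goes in short steps, Python scripts to look and compute and a tool call to move; the robot and the scene stay as the last step left them, time stands still between calls to the robot, and variables do not carry over. Pictures are saved under pics/ and viewed, at most 10 in all, crops included, and the job is handed in when it is done.

Besides the shell and the picture viewer there is one more tool, called after "Emit:" by a JSON object that holds its "op" and its "data", one argument or row to a line. play_rows: Moves the arm, as the interface text tells. Its arguments: {"type":"object","properties":{"moves":{"type":"array","items":{"type":"array","items":{"type":"array","items":{"type":"number"}}}},"newtons":{"type":"number"}},"required":["moves"]}

```bash
mkdir -p pics
cat > h.py <<'E'
import numpy as np, cv2
from scipy.spatial.transform import Rotation as Rn
from workcell import bot, vision
def shot(name, fn=None):
    c=vision.read_camera(name)
    if fn: cv2.imwrite('pics/'+fn, c['image'][:,:,::-1])
    return c
def ray(c,u,v):
    d=c['R'].T@np.linalg.solve(c['K'],[u,v,1.0]); o=-c['R'].T@c['t']; return o,d
def onz(c,u,v,z):
    o,d=ray(c,u,v); return o+d*(z-o[2])/d[2]
def cloud(c):
    v,u=np.mgrid[0:480,0:640]; z=c['depth']
    p=np.stack([u*z,v*z,z],-1)@np.linalg.inv(c['K']).T
    return (p-c['t'])@c['R']
E
python3 - <<'E'
from h import *
s=bot.read_state()
for k,v in s.items(): print(k,np.round(v,3))
ims=[]
for n in('top','side'):
    c=shot(n,n+'1.png'); np.savez(n+'1.npz',**c); print(n,np.round(-c['R'].T@c['t'],3),np.round(c['R'],2).tolist(),c['K'][0,0])
E
```

```text
time 0.0
q [-1.172  0.265  1.605 -0.     1.274 -0.037]
joint_vel [ 0.001  0.001  0.003 -0.     0.001 -0.001]
joint_torque [-0.0000e+00 -5.1511e+01 -3.6732e+01 -0.0000e+00  1.3000e-02 -0.0000e+00]
tool_pos [ 0.285 -0.611  0.23 ]
tcp_rot [-3.065e+00 -6.790e-01  1.000e-03]
wrist_force [-0.426  0.269  0.185]
torque [ 0.017  0.024 -0.01 ]
grip_force 0.0
width 0.998
top [ 0.417 -0.073  1.115] [[-0.02, -1.0, 0.02], [-0.98, 0.01, -0.19], [0.19, -0.02, -0.98]] 485.86786587971113
side [ 0.471 -0.68   0.552] [[0.99, -0.16, 0.01], [-0.09, -0.59, -0.81], [0.14, 0.79, -0.59]] 439.1652002028859
```

View pics/top1.png

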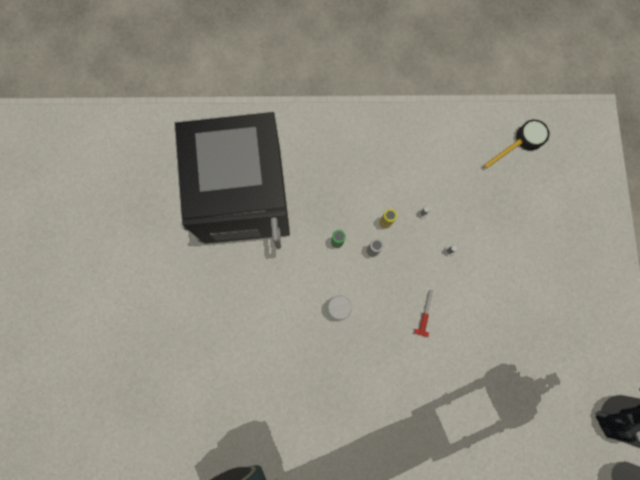

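View pics/side1.png

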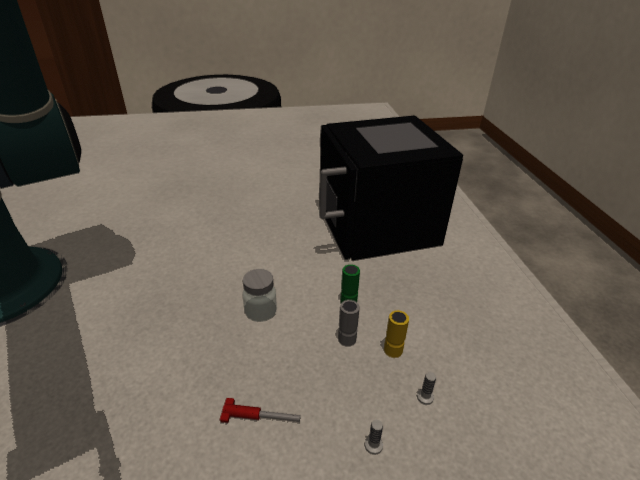

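The top view shows the cabinet (177–288, 115–240), handle (277, 232), chrome socket (376, 247) with the green one (338, 238) and yellow one (389, 217) beside it. The jar is at (339, 307), the studs at (424, 211) and (452, 249), and the tool at (424, 315). The side view confirms this, with the chrome socket at (348, 322).

Run:
```python
from h import *
c=dict(np.load('top1.npz')); s=dict(np.load('side1.npz'))
P=cloud(c); Q=cloud(s); I=c['image'].astype(int)
for n,(u,v) in dict(sock=(376,245),green=(338,236),yel=(389,215),jar=(339,306),sa=(424,211),sb=(452,249)).items():
    w=P[v-12:v+13,u-12:u+13].reshape(-1,3); 
    if n=='jar': w=P[v-16:v+16,u-16:u+16].reshape(-1,3)
    h=w[:,2].max(); t=w[w[:,2]>h-.012]
    print(n,'h',h.round(3),'top mean',t.mean(0).round(4),'ext',np.ptp(t,0).round(3), 'ray', onz(c,u,v,h).round(3))
w=P[90:260,160:300].reshape(-1,3); t=w[(w[:,2]>.198)&(w[:,2]<.215)]
r=cv2.minAreaRect((t[:,:2]*1000).astype(np.float32)); print('top rect',r,cv2.boxPoints(r).round(0).tolist(), np.median(t[:,2]))
for uv in [(177,122),(275,113),(285,208),(183,217),(288,232),(191,226)]: print(uv,onz(c,*uv,.206).round(3), P[uv[1],uv[0]].round(3))
# handle top view: height 0.18..0.2 gray
m=(I.min(-1)>70); m[:, :268]=0; m[:,290:]=0; m[:215]=0; m[250:]=0
h=P[m&(P[...,2]>.15)]; print('handle',len(h),h.min(0).round(3),h.max(0).round(3),np.median(h,0).round(3))
# side: handle bar
J=s['image'].astype(int); 
m=(J.min(-1)>60)&(Q[...,2]>.09)&(Q[...,2]<.2); m[:, :318]=0;m[:,350:]=0;m[:160]=0;m[225:]=0
h=Q[m]; print(len(h)); 
b=h[(h[:,2]>.12)&(h[:,2]<.165)]; print('bar',len(b),np.median(b,0).round(4),b.min(0).round(3),b.max(0).round(3))
# side face of cabinet
f=Q[130:240,350:450].reshape(-1,3); f=f[(f[:,2]>.03)&(f[:,2]<.19)]
k=np.polyfit(f[:,0],f[:,1],1); print('side face y=kx+b',k, f[:,0].min(),f[:,0].max())
cv2.imwrite('pics/crop1.png',cv2.resize(c['image'][100:260,160:410,::-1],None,fx=3,fy=3,interpolation=cv2.INTER_CUBIC))
```

```text
sock h 1.115 top mean [ 0.417  -0.0726  1.1149] ext [0. 0. 0.] ray [ 0.417 -0.073  1.115]
green h 1.115 top mean [ 0.417  -0.0726  1.1149] ext [0. 0. 0.] ray [ 0.417 -0.073  1.115]
yel h 1.115 top mean [ 0.417  -0.0726  1.1149] ext [0. 0. 0.] ray [ 0.417 -0.073  1.115]
jar h 1.115 top mean [ 0.417  -0.0726  1.1149] ext [0. 0. 0.] ray [ 0.417 -0.073  1.115]
sa h 1.115 top mean [ 0.417  -0.0726  1.1149] ext [0. 0. 0.] ray [ 0.417 -0.073  1.115]
sb h 1.115 top mean [ 0.417  -0.0726  1.1149] ext [0. 0. 0.] ray [ 0.417 -0.073  1.115]
top rect ((735.8486938476562, 81.12242126464844), (216.88580322265625, 200.22015380859375), 6.0952372550964355) [[617.0, 169.0], [639.0, -30.0], [854.0, -7.0], [833.0, 192.0]] 0.2057971898685162
(177, 122) [0.832 0.185 0.206] [0.833 0.185 0.205]
(275, 113) [ 0.85  -0.01   0.206] [ 0.948  0.005 -0.002]
(285, 208) [ 0.653 -0.029  0.206] [ 0.658 -0.028  0.186]
(183, 217) [0.638 0.166 0.206] [0.638 0.166 0.207]
(288, 232) [ 0.606 -0.034  0.206] [ 0.639 -0.028  0.049]
(191, 226) [0.62  0.15  0.206] [0.623 0.154 0.193]
handle 171 [ 0.417 -0.073  0.151] [ 0.638 -0.     1.115] [ 0.612 -0.007  0.193]
156
  return _methods._mean(a, axis=axis, dtype=dtype,
  ret = um.true_divide(
Traceback (most recent call last):
ValueError: zero-size array to reduction operation minimum which has no identity
```

```bash
sed -i 's/    return (p-c\[.t.\])@c\[.R.\]/    w=(p-c["t"])@c["R"]; w[z<=0]=np.nan; return w/' h.py
python3 - <<'E'
from h import *
c=dict(np.load('top1.npz')); s=dict(np.load('side1.npz'))
P=cloud(c); Q=cloud(s); I=c['image'].astype(int)
for n,(u,v,H) in dict(sock=(376,245,.075),green=(338,236,.075),yel=(389,215,.075),jar=(339,306,.075),sa=(424,211,.05),sb=(452,249,.05),tool=(424,315,.016)).items():
    k=16; w=P[v-k:v+k,u-k:u+k].reshape(-1,3); t=w[(w[:,2]>H-.02)&(w[:,2]<H+.02)]
    if len(t): print(n,len(t),'h',t[:,2].max().round(3),'mean',t.mean(0).round(4),'mid',((t.min(0)+t.max(0))/2).round(3),'ext',np.ptp(t,0).round(3), 'ray', onz(c,u,v,H).round(3))
w=P[90:260,160:310].reshape(-1,3); h=w[(w[:,2]>.198)&(w[:,2]<.215)]
th=0.1064; a=np.array([np.cos(th),np.sin(th)]); b=np.array([-np.sin(th),np.cos(th)])
# per column slices along cabinet y: front x extent
for lo in np.arange(-.04,.24,.02):
    q=(h[:,:2]@b); z=h[(q>lo)&(q<lo+.02)]
    if len(z): print('y',lo.round(2),'front',(z[:,:2]@a).min().round(4),'back',(z[:,:2]@a).max().round(4))
# handle
A=P[...,2]; m=(A>.17)&(A<.205); m[:, :262]=0; m[:,300:]=0; m[:205]=0;m[255:]=0
h=P[m]; 
for p in h[::max(1,len(h)//12)]: print(p.round(3))
for z0 in (.11,.13,.15,.17):
    m=(abs(Q[...,2]-z0)<.008); m[:, :310]=0;m[:,338:]=0;m[:150]=0;m[240:]=0
    h=Q[m]; h=h[h[:,0]<.64]; print('side bar',z0,len(h),np.median(h,0).round(4),h.min(0).round(3),h.max(0).round(3))
f=Q[130:240,365:440].reshape(-1,3); f=f[(f[:,2]>.03)&(f[:,2]<.19)]
print('side face',np.polyfit(f[:,0],f[:,1],1), f[:,0].min(),f[:,0].max())
cv2.imwrite('pics/crop1.png',cv2.resize(c['image'][100:260,160:410,::-1],None,fx=3,fy=3,interpolation=cv2.INTER_CUBIC))
E
```

```text
sock 161 h 0.077 mean [ 0.6004 -0.22    0.0724] mid [ 0.601 -0.221  0.066] ext [0.029 0.029 0.022] ray [ 0.602 -0.22   0.075]
green 157 h 0.079 mean [ 0.6214 -0.1381  0.0726] mid [ 0.622 -0.139  0.068] ext [0.029 0.029 0.022] ray [ 0.623 -0.138  0.075]
yel 162 h 0.079 mean [ 0.6668 -0.2527  0.072 ] mid [ 0.669 -0.253  0.067] ext [0.03  0.029 0.023] ray [ 0.669 -0.252  0.075]
jar 428 h 0.079 mean [ 0.4676 -0.136   0.0734] mid [ 0.468 -0.136  0.07 ] ext [0.049 0.047 0.018] ray [ 0.471 -0.136  0.075]
sa 46 h 0.052 mean [ 0.6865 -0.3404  0.0447] mid [ 0.687 -0.342  0.041] ext [0.013 0.015 0.022] ray [ 0.683 -0.336  0.05 ]
sb 45 h 0.052 mean [ 0.5958 -0.3966  0.045 ] mid [ 0.596 -0.398  0.042] ext [0.014 0.014 0.02 ] ray [ 0.595 -0.394  0.05 ]
tool 937 h 0.019 mean [ 0.4525 -0.3326  0.0015] mid [ 0.453 -0.333  0.007] ext [0.071 0.075 0.023] ray [ 0.451 -0.33   0.016]
y -0.04 front 0.6331 back 0.8479
y -0.02 front 0.6333 back 0.8487
y 0.0 front 0.634 back 0.8482
y 0.02 front 0.6346 back 0.8477
y 0.04 front 0.6352 back 0.8484
y 0.06 front 0.6352 back 0.8481
y 0.08 front 0.6356 back 0.848
y 0.1 front 0.6371 back 0.8459
[0.66  0.016 0.205]
[ 0.655 -0.021  0.2  ]
[ 0.648 -0.013  0.203]
[0.644 0.004 0.204]
[ 0.642 -0.025  0.205]
[ 0.639 -0.017  0.201]
[0.636 0.006 0.199]
[ 0.636 -0.01   0.19 ]
[0.636 0.011 0.173]
[ 0.621 -0.005  0.195]
[ 0.611 -0.009  0.195]
[ 0.599 -0.005  0.194]
[ 0.592 -0.011  0.178]
side bar 0.11 188 [0.6282 0.0394 0.1083] [ 0.593 -0.018  0.102] [0.636 0.163 0.118]
side bar 0.13 148 [0.6265 0.0569 0.1296] [ 0.593 -0.017  0.122] [0.635 0.165 0.138]
side bar 0.15 148 [0.6268 0.08   0.1498] [ 0.593 -0.018  0.142] [0.635 0.165 0.158]
side bar 0.17 139 [0.629  0.0536 0.1697] [ 0.593 -0.018  0.162] [0.635 0.129 0.178]
side face [ 0.10667955 -0.10022758] 0.6688611713447492 0.8408706638483914
```

View pics/crop1.png

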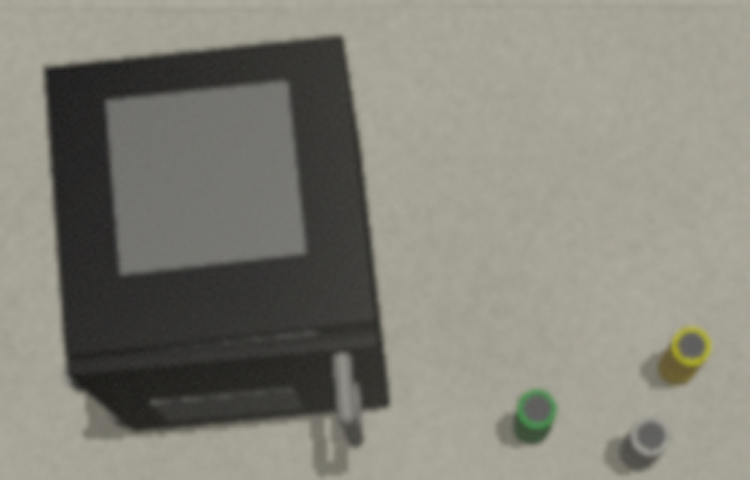

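The crop shows the door's top edge nearly flush with the cabinet front (ajar by about 0.03 rad), the handle arm and bar at crop (347, 390), and the chrome socket at crop (645, 440).

From the measurements, the cabinet heading is 0.1067, the hinge is at (0.634, 0.169) and the handle is near (0.597, -0.011). The socket stands at (0.601, -0.2205). I'll move above the handle first.

Emit:
{"op": "play_rows", "data": {
  "moves": [
    [[0,0,0,0.268,-0.206,0,85],[0,0,0,0.268,-0.206,0,85],[0,0,0,0.268,-0.206,0,85],[0,0,0,0.268,-0.206,0,85],[0,0,0,0.268,-0.206,0,85]]
  ],
  "newtons": 25
}}

```text
time: 0.52
tool_pos: [0.363, -0.4603, 0.2306]
tcp_rot: [-3.066, -0.678, 0.001]
wrist_force: [0.9, -0.8, -0.1]
width: 0.997
grip_force: 0.0
```

Emit:
{"op": "play_rows", "data": {
  "moves": [
    [[0,0,0,0.268,-0.206,0,85],[0,0,0,0.268,-0.206,0,85],[0,0,0,0.268,-0.206,0,85],[0,0,0,0.268,-0.206,0,85],[0,0,0,0.268,-0.206,0,85]]
  ]
}}

```text
time: 0.93
tool_pos: [0.4411, -0.3103, 0.2308]
tcp_rot: [-3.067, -0.679, 0.001]
wrist_force: [1.3, 0.3, 0.2]
width: 0.993
grip_force: 0.0
```

Emit:
{"op": "play_rows", "data": {
  "moves": [
    [[0,0,0,0.268,-0.206,0,85],[0,0,0,0.268,-0.206,0,85],[0,0,0,0.268,-0.206,0,85],[0,0,0,0.268,-0.206,0,85],[0,0,0,0.268,-0.206,0,85]]
  ]
}}

```text
time: 1.35
tool_pos: [0.5191, -0.1604, 0.2309]
tcp_rot: [-3.067, -0.679, 0.001]
wrist_force: [-0.1, -0.4, -0.2]
width: 0.997
grip_force: 0.0
```

Emit:
{"op": "play_rows", "data": {
  "moves": [
    [[0,0,0,0.268,-0.206,0,85],[0,0,0,0.268,-0.206,0,85],[0,0,0,0.268,-0.206,0,85],[0,0,0,0.268,-0.206,0,85],[0,0,0,0.268,-0.206,0,85]]
  ]
}}

```text
time: 1.77
tool_pos: [0.597, -0.0105, 0.2307]
tcp_rot: [-3.067, -0.679, 0.001]
wrist_force: [0.7, -0.1, -0.3]
width: 0.996
grip_force: 0.0
```

Emit:
{"op": "play_rows", "data": {
  "moves": [
    [[0,0,-0.223,0,0,0,85],[0,0,-0.223,0,0,0,85],[0,0,-0.223,0,0,0,85],[0,0,-0.223,0,0,0,85],[0,0,-0.223,0,0,0,85]]
  ]
}}

```text
time: 2.18
tool_pos: [0.5965, -0.0119, 0.2305]
tcp_rot: [-2.757, -1.505, 0.002]
wrist_force: [-0.1, -0.2, 0.0]
width: 0.995
grip_force: 0.0
```

Emit:
{"op": "play_rows", "data": {
  "moves": [
    [[0,0,-0.223,0,0,0,85],[0,0,-0.223,0,0,0,85],[0,0,-0.223,0,0,0,85],[0,0,-0.223,0,0,0,85],[0,0,-0.223,0,0,0,85]]
  ]
}}

```text
time: 2.6
tool_pos: [0.5965, -0.0121, 0.2306]
tcp_rot: [-2.237, -2.205, 0.001]
wrist_force: [-0.2, 0.5, 0.3]
width: 0.994
grip_force: 0.0
```

Emit:
{"op": "play_rows", "data": {
  "moves": [
    [[0,0,-0.223,0,0,0,85],[0,0,-0.223,0,0,0,85],[0,0,-0.223,0,0,0,85],[0,0,-0.223,0,0,0,85],[0,0,-0.223,0,0,0,85]]
  ]
}}

```text
time: 3.02
tool_pos: [0.5965, -0.0121, 0.2306]
tcp_rot: [-1.544, -2.735, 0.001]
wrist_force: [-0.3, -0.6, -0.0]
width: 0.993
grip_force: 0.0
```

Emit:
{"op": "play_rows", "data": {
  "moves": [
    [[0,0,-0.223,0,0,0,85],[0,0,-0.223,0,0,0,85],[0,0,-0.223,0,0,0,85],[0,0,-0.223,0,0,0,85],[0,0,-0.223,0,0,0,85]]
  ]
}}

```text
time: 3.43
tool_pos: [0.5964, -0.0121, 0.2306]
tcp_rot: [-0.732, -3.054, 0.0]
wrist_force: [0.5, 0.3, -0.1]
width: 0.993
grip_force: 0.0
```

Emit:
{"op": "play_rows", "data": {
  "moves": [
    [[0,0,-0.223,0,0,0,85],[0,0,-0.223,0,0,0,85],[0,0,-0.223,0,0,0,85],[0,0,-0.223,0,0,0,85],[0,0,-0.223,0,0,0,85]]
  ]
}}

```text
time: 3.85
tool_pos: [0.5965, -0.0121, 0.2306]
tcp_rot: [0.137, -3.137, -0.0]
wrist_force: [0.0, 0.3, -0.3]
width: 0.996
grip_force: 0.0
```

Emit:
{"op": "play_rows", "data": {
  "moves": [
    [[0,0,0,0,0,0.14,85],[0,0,0,0,0,0.14,85],[0,0,0,0,0,0.14,85],[0,0,0,0,0,0.14,85],[0,0,0,0,0,0.14,85]]
  ]
}}

```text
time: 4.27
tool_pos: [0.5964, -0.0121, 0.1601]
tcp_rot: [0.128, -3.138, -0.0]
wrist_force: [-0.1, 0.7, -1.0]
width: 0.995
grip_force: 0.0
```

Emit:
{"op": "play_rows", "data": {
  "moves": [
    [[0,0,0,0,0,0,25],[0,0,0,0,0,0,25],[0,0,0,0,0,0,25],[0,0,0,0,0,0,25],[0,0,0,0,0,0,25]]
  ]
}}

```text
time: 4.68
tool_pos: [0.5978, -0.0122, 0.1626]
tcp_rot: [-0.128, 3.137, -0.0]
wrist_force: [0.1, -0.8, 0.1]
width: 0.305
grip_force: 0.0
```

Run:
```python
from h import *
s=bot.read_state(); print(s['time'],s['tool_pos'],s['width'],s['wrist_force'])
c=shot('side'); cv2.imwrite('pics/s2.png',cv2.resize(c['image'][100:280,250:490,::-1],None,fx=3,fy=3,interpolation=cv2.INTER_CUBIC))
```

```text
4.6833 [ 0.59777068 -0.01218406  0.16260415] 0.3045537683021651 [ 0.10116226 -0.79333795  0.10530894]
```

View pics/s2.png

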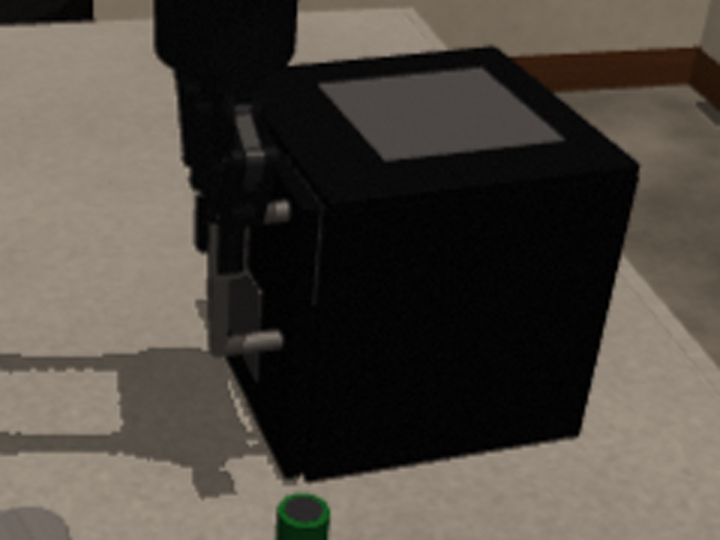

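The side crop shows the two fingers straddling the bar just below its upper arm (crop 230, 235). I'll clamp and start the arc.

Emit:
{"op": "play_rows", "data": {
  "moves": [
    [[0,0,0,0,0,0,4],[0,0,0,0,0,0,4],[0,0,0,0,0,0,4],[0,0,0,0,0,0,4]]
  ],
  "newtons": 25
}}

```text
time: 5.07
tool_pos: [0.5983, -0.0085, 0.1625]
tcp_rot: [-0.128, 3.135, 0.009]
wrist_force: [2.7, 11.0, -0.1]
width: 0.133
grip_force: 26.8
```

Emit:
{"op": "play_rows", "data": {
  "moves": [
    [[0,0,0.12,0.105,0.035,0,4],[0,0,0.12,0.105,0.035,0,4],[0,0,0.12,0.105,0.035,0,4],[0,0,0.12,0.105,0.035,0,4]]
  ]
}}

```text
time: 5.4
tool_pos: [0.557, 0.0054, 0.1625]
tcp_rot: [0.253, 3.126, 0.009]
wrist_force: [6.2, 10.7, -1.5]
width: 0.133
grip_force: 26.8
```

Emit:
{"op": "play_rows", "data": {
  "moves": [
    [[0,0,0.12,0.105,0.07,0,4],[0,0,0.12,0.105,0.035,0,4],[0,0,0.12,0.105,0.035,0,4],[0,0,0.12,0.105,0.035,0,4],[0,0,0.12,0.105,0.035,0,4]]
  ]
}}

```text
time: 5.82
tool_pos: [0.5108, 0.0368, 0.1625]
tcp_rot: [0.718, 3.056, 0.0]
wrist_force: [2.1, -0.2, 0.7]
width: 0.131
grip_force: 26.4
```

Forces are now low, so I'll continue.

Emit:
{"op": "play_rows", "data": {
  "moves": [
    [[0,0,0.12,0.105,0.035,0,4],[0,0,0.12,0.105,0.035,0,4],[0,0,0.12,0.105,0.035,0,4],[0,0,0.12,0.105,0.035,0,4],[0,0,0.12,0.105,0.035,0,4]]
  ]
}}

```text
time: 6.23
tool_pos: [0.4765, 0.0801, 0.1625]
tcp_rot: [1.167, 2.914, 0.001]
wrist_force: [2.1, -0.8, 0.2]
width: 0.131
grip_force: 26.4
```

Emit:
{"op": "play_rows", "data": {
  "moves": [
    [[0,0,0.12,0.105,0.035,0,4],[0,0,0.12,0.105,0.035,0,4],[0,0,0.12,0.105,0.035,0,4],[0,0,0.12,0.105,0.035,0,4],[0,0,0.12,0.105,0.035,0,4]]
  ]
}}

```text
time: 6.65
tool_pos: [0.4568, 0.1317, 0.1625]
tcp_rot: [1.589, 2.707, 0.002]
wrist_force: [2.5, -1.7, 0.3]
width: 0.129
grip_force: 26.3
```

Emit:
{"op": "play_rows", "data": {
  "moves": [
    [[0,0,0.12,0.105,0.035,0,4],[0,0,0.12,0.105,0.035,0,4],[0,0,0.12,0.105,0.035,0,4],[0,0,0.12,0.105,0.035,0,4],[0,0,0.12,0.105,0.035,0,4]]
  ]
}}

```text
time: 7.07
tool_pos: [0.4533, 0.1867, 0.1625]
tcp_rot: [1.975, 2.439, 0.003]
wrist_force: [3.1, -0.8, -0.2]
width: 0.132
grip_force: 26.3
```

Emit:
{"op": "play_rows", "data": {
  "moves": [
    [[0,0,0,0,0,0,4],[0,0,0,0,0,0,4],[0,0,0,0,0,0,4]]
  ]
}}

```text
time: 7.32
tool_pos: [0.4533, 0.1863, 0.1625]
tcp_rot: [1.97, 2.445, 0.004]
wrist_force: [3.1, 0.2, 3.4]
width: 0.136
grip_force: 26.7
```

Emit:
{"op": "play_rows", "data": {
  "moves": [
    [[0,0,0,0,0,0,45],[0,0,0,0,0,0,45],[0,0,0,0,0,0,45],[0,0,0,0,0,0,45]]
  ]
}}

```text
time: 7.65
tool_pos: [0.4512, 0.1859, 0.1606]
tcp_rot: [-1.973, -2.444, 0.002]
wrist_force: [0.2, -0.5, -0.1]
width: 0.526
grip_force: 0.0
```

Emit:
{"op": "play_rows", "data": {
  "moves": [
    [[0,0,0,0,0,-0.1,45],[0,0,0,0,0,-0.2,45],[0,0,0,0,0,-0.2,45],[0,0,0,0,0,-0.2,45],[0,0,0,0,0,-0.1,45]]
  ]
}}

```text
time: 8.07
tool_pos: [0.4532, 0.1868, 0.2446]
tcp_rot: [1.972, 2.443, 0.005]
wrist_force: [-0.3, 0.6, -0.1]
width: 0.525
grip_force: 0.0
```

Emit:
{"op": "play_rows", "data": {
  "moves": [
    [[0,0,0,-0.286,0.039,0,70],[0,0,0,-0.286,0.039,0,70],[0,0,0,-0.286,0.039,0,70],[0,0,0,-0.286,0.039,0,70],[0,0,0,-0.286,0.039,0,70]]
  ]
}}

```text
time: 8.48
tool_pos: [0.5013, 0.0495, 0.2414]
tcp_rot: [-1.973, -2.445, -0.0]
wrist_force: [1.2, -0.1, -0.1]
width: 0.817
grip_force: 0.0
```

Emit:
{"op": "play_rows", "data": {
  "moves": [
    [[0,0,0,-0.286,0.039,0,70],[0,0,0,-0.286,0.039,0,70],[0,0,0,-0.286,0.039,0,70],[0,0,0,-0.286,0.039,0,70],[0,0,0,-0.286,0.039,0,70]]
  ]
}}

```text
time: 8.9
tool_pos: [0.5505, -0.0864, 0.2412]
tcp_rot: [-1.973, -2.444, 0.0]
wrist_force: [-0.2, 0.7, 0.2]
width: 0.816
grip_force: 0.0
```

Emit:
{"op": "play_rows", "data": {
  "moves": [
    [[0,0,0,-0.286,0.039,0,70],[0,0,0,-0.286,0.039,0,70],[0,0,0,-0.286,0.039,0,70],[0,0,0,-0.286,0.039,0,70],[0,0,0,-0.286,0.039,0,70]]
  ]
}}

```text
time: 9.32
tool_pos: [0.5997, -0.222, 0.2411]
tcp_rot: [-1.973, -2.444, 0.0]
wrist_force: [-0.1, 0.1, 0.5]
width: 0.82
grip_force: 0.0
```

Run:
```python
from h import *
st=bot.read_state(); print(st['tool_pos'],st['tcp_rot'])
for n in('top','side','wrist'): np.savez(n+'2.npz',**shot(n,n+'2.png'))
s=dict(np.load('side1.npz')); Q=cloud(s); P=cloud(dict(np.load('top1.npz')))
# socket circle from both clouds
pts=np.vstack([Q[285:350,330:366].reshape(-1,3),P[230:262,360:392].reshape(-1,3)])
pts=pts[(pts[:,2]>.02)&(pts[:,2]<.07)&(np.hypot(pts[:,0]-.601,pts[:,1]+.22)<.025)]
from scipy.optimize import least_squares
r=least_squares(lambda p:np.hypot(pts[:,0]-p[0],pts[:,1]-p[1])-.015,[.601,-.22],loss='soft_l1',f_scale=.002); print('socket fit',r.x,len(pts),np.abs(r.fun).mean())
```

```text
[ 0.59972742 -0.22202797  0.24106353] [-1.97299669e+00 -2.44379836e+00  1.57464827e-04]
socket fit [ 0.60326438 -0.2226827 ] 495 0.0007299795892654734
```

View pics/top2.png

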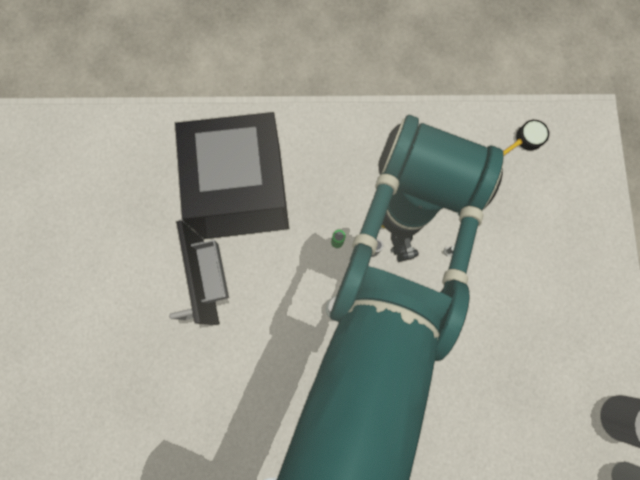

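View pics/wrist2.png

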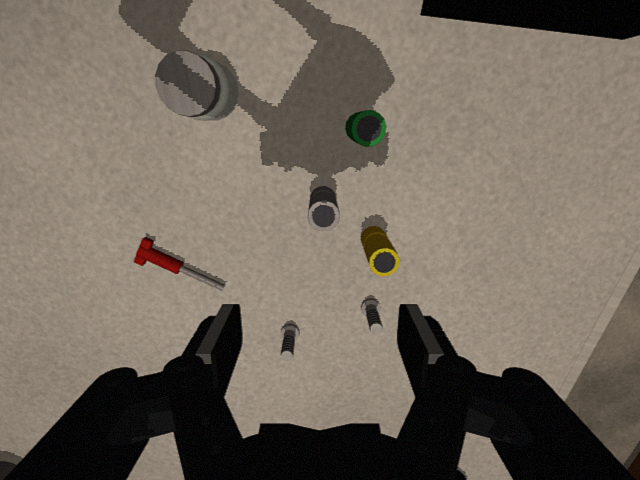

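The top view shows the door square to the cabinet with its bin at (211, 272) and rim corners near (192, 242), (214, 240), (228, 297) and (203, 303). The wrist view shows the chrome socket's mouth at (323, 215), centred between the fingers at 220 and 420.

Run:
```python
from h import *
w=dict(np.load('wrist2.npz')); c=dict(np.load('top2.npz')); W=cloud(w); P=cloud(c)
print('sock mouth wrist',onz(w,323,214.5,.075).round(4))
t=W[190:240,295:350].reshape(-1,3); t=t[(t[:,2]>.068)&(t[:,2]<.082)]; print('top pts',len(t),((t.min(0)+t.max(0))/2).round(4),t.mean(0).round(4))
# door top edge: z ~.205
w_=P[215:330,165:235].reshape(-1,3)
d=w_[(w_[:,2]>.198)&(w_[:,2]<.212)]; d=d[d[:,0]<.625]
r=cv2.minAreaRect((d[:,:2]*1000).astype(np.float32)); print('door',len(d),r, cv2.boxPoints(r).round(1).tolist())
vx=cv2.fitLine((d[:,:2]*1000).astype(np.float32),cv2.DIST_L2,0,.01,.01).ravel(); print('line',vx, 'angle',np.arctan2(vx[1],vx[0])%np.pi)
b=w_[(w_[:,2]>.150)&(w_[:,2]<.168)]; r=cv2.minAreaRect((b[:,:2]*1000).astype(np.float32)); print('rim',len(b),r,cv2.boxPoints(r).round(1).tolist())
f=w_[(w_[:,2]>.105)&(w_[:,2]<.125)]; print('floor',len(f),f.mean(0).round(4),f.min(0).round(3),f.max(0).round(3))
```

```text
sock mouth wrist [ 0.6033 -0.2203  0.075 ]
top pts 815 [ 0.6038 -0.2212  0.0725] [ 0.6038 -0.2207  0.0741]
door 696 ((531.2149047851562, 154.71011352539062), (192.39935302734375, 13.336118698120117), 12.24165153503418) [[435.79998779296875, 140.8000030517578], [438.6000061035156, 127.80000305175781], [626.5999755859375, 168.60000610351562], [623.7999877929688, 181.60000610351562]]
line [9.7781783e-01 2.0945713e-01 5.2923895e+02 1.5364560e+02] angle 0.21101974
rim 435 ((540.7476196289062, 132.77420043945312), (88.12127685546875, 208.12014770507812), 86.6320571899414) [[434.29998779296875, 94.9000015258789], [642.0, 82.69999694824219], [647.2000122070312, 170.60000610351562], [439.5, 182.89999389648438]]
floor 1175 [0.5419 0.1337 0.1143] [0.437 0.092 0.105] [0.658 0.183 0.125]
```

Emit:
{"op": "play_rows", "data": {
  "moves": [
    [[0,0,0,0,0.04,0.2,70],[0,0,0,0,0,0.3,70],[0,0,0,0,0,0.3,70],[0,0,0,0,0,0.3,70],[0,0,0,0,0,0.3,70]]
  ]
}}

```text
time: 9.88
tool_pos: [0.6031, -0.2184, 0.1003]
tcp_rot: [-1.972, -2.445, -0.001]
wrist_force: [-0.3, -0.8, 0.7]
width: 0.823
grip_force: 0.0
```

Emit:
{"op": "play_rows", "data": {
  "moves": [
    [[0,0,0,0,0,0.2,70],[0,0,0,0,0,0.2,70],[0,0,0,0,0,0.2,70],[0,0,0,0,0,0,45],[0,0,0,0,0,0,45]]
  ]
}}

```text
time: 10.3
tool_pos: [0.602, -0.2182, 0.04]
tcp_rot: [-1.97, -2.442, 0.001]
wrist_force: [-0.3, 0.6, -0.1]
width: 0.554
grip_force: 0.0
```

Emit:
{"op": "play_rows", "data": {
  "moves": [
    [[0,0,0,0,0,0,35],[0,0,0,0,0,0,25],[0,0,0,0,0,0,22],[0,0,0,0,0,0,22],[0,0,0,0,0,0,22]]
  ],
  "newtons": 40
}}

```text
time: 10.72
tool_pos: [0.6048, -0.2202, 0.0432]
tcp_rot: [1.972, 2.442, 0.002]
wrist_force: [-0.2, 0.9, 5.5]
width: 0.338
grip_force: 41.6
```

Emit:
{"op": "play_rows", "data": {
  "moves": [
    [[0,0,0,0,0,-0.1,22],[0,0,0,0,0,-0.2,22],[0,0,0,0,0,-0.3,22],[0,0,0,0,0,-0.3,22],[0,0,0,0,0,-0.3,22]]
  ]
}}

```text
time: 11.13
tool_pos: [0.6026, -0.2196, 0.1621]
tcp_rot: [-1.972, -2.443, 0.001]
wrist_force: [1.7, -0.1, -2.1]
width: 0.336
grip_force: 40.9
```

Emit:
{"op": "play_rows", "data": {
  "moves": [
    [[0,0,0,0,0,-0.3,22],[0,0,0,0,0,-0.3,22],[0,0,0,0,0,-0.3,22],[0,0,0,0,0,-0.2,22],[0,0,0,0.1,0,0,22]]
  ]
}}

```text
time: 11.55
tool_pos: [0.6041, -0.2124, 0.2781]
tcp_rot: [1.968, 2.435, 0.003]
wrist_force: [1.0, -0.3, -0.9]
width: 0.336
grip_force: 41.0
```

Emit:
{"op": "play_rows", "data": {
  "moves": [
    [[0,0,0,0.2,0,0,22],[0,0,0,0.25,0,0,22],[0,0,0,0.25,0,0,22],[0,0,0,0.25,0,0,22],[0,0,0,0.25,0,0,22]]
  ]
}}

```text
time: 11.97
tool_pos: [0.5742, -0.0909, 0.2689]
tcp_rot: [-1.972, -2.441, 0.002]
wrist_force: [-0.1, -0.2, -2.4]
width: 0.334
grip_force: 40.9
```

Emit:
{"op": "play_rows", "data": {
  "moves": [
    [[0,0,0,0.25,0,0,22],[0,0,0,0.25,0,0,22],[0,0,0,0.25,0,0,22],[0,0,0,0.25,0,0,22],[0,0,0,0.25,0,0,22]]
  ]
}}

```text
time: 12.38
tool_pos: [0.5476, 0.031, 0.269]
tcp_rot: [-1.971, -2.442, 0.003]
wrist_force: [0.2, 0.6, -1.1]
width: 0.338
grip_force: 40.9
```

Emit:
{"op": "play_rows", "data": {
  "moves": [
    [[0,0,0,0.25,0,0,22],[0,0,0,0.25,0,0,22],[0,0,0,0.25,0,0,22],[0,0,0,0.15,0,0,22],[0,0,0,0,0,0,22]]
  ]
}}

```text
time: 12.8
tool_pos: [0.5283, 0.1204, 0.2691]
tcp_rot: [-1.967, -2.445, 0.003]
wrist_force: [0.2, 0.1, -1.7]
width: 0.337
grip_force: 41.0
```

Run:
```python
from h import *
st=bot.read_state(); print(st['tool_pos'],st['tcp_rot'],st['width'])
w=shot('wrist','wrist3.png'); np.savez('wrist3.npz',**w)
s=shot('side','side3.png'); np.savez('side3.npz',**s)
```

```text
[0.52828328 0.12039654 0.26907426] [-1.96716498 -2.44456768  0.00265112] 0.3370415800531172
```

View pics/wrist3.png

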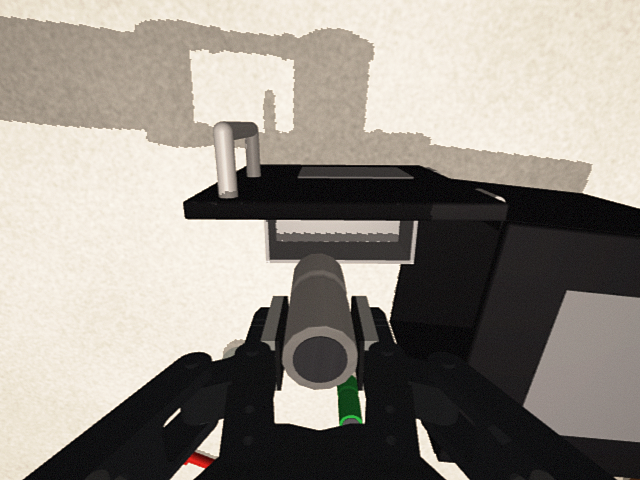

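The wrist view shows the socket upright in the pads. Beyond it is the bin, with its front rim from (266, 262) to (415, 263) and the door's top inner edge along row 218 from 186 to 505.

Run:
```python
from h import *
w=dict(np.load('wrist3.npz')); W=cloud(w); st=bot.read_state()
R=Rn.from_rotvec(st['tcp_rot']).as_matrix(); p=np.array(st['tool_pos']); print('tool z',R[:,2].round(3),'yt',R[:,1].round(3), np.arctan2(R[1,1],R[0,1]))
for n,u,v,z in [('rimL',266,262,.16),('rimR',415,263,.16),('free',186,217,.205),('hinge',505,218,.205)]:
    q=onz(w,u,v,z); print(n,q.round(4), 'tool',(R.T@(q-p)).round(4))
# depth-based: rim front wall & door inner edge
B=W[245:275,262:420].reshape(-1,3); B=B[(B[:,2]>.15)&(B[:,2]<.168)]; T=(B-p)@R; print('rim tool x range',T[:,0].min().round(4),T[:,0].max().round(4),'y',T[:,1].min().round(4),T[:,1].max().round(4),np.median(B[:,2]))
D=W[150:225,200:500].reshape(-1,3); D=D[(D[:,2]>.195)&(D[:,2]<.212)]; T=(D-p)@R; 
for a,b in [(-.1,-.06),(-.02,.02),(.04,.08)]:
    k=(T[:,1]>a)&(T[:,1]<b); print('door x edge',T[k,0].min().round(4),T[k,0].max().round(4))
# socket in tool frame (cylinder visible near base)
S=W[255:390,280:360].reshape(-1,3); T=(S-p)@R; k=(T[:,2]>-.03)&(T[:,2]<.06)&(np.hypot(T[:,0],T[:,1])<.03)
T=T[k]; print('sock tool',len(T),T.min(0).round(4),T.max(0).round(4))
from scipy.optimize import least_squares
for lo,hi in((-.025,0.0),(0,.02),(.02,.045)):
    t=T[(T[:,2]>lo)&(T[:,2]<hi)]
    if len(t)>20:
        r=least_squares(lambda q:np.hypot(t[:,0]-q[0],t[:,1]-q[1])-.015,[0,0],loss='soft_l1',f_scale=.002); print(lo,hi,len(t),r.x.round(4))
```

```text
tool z [-0.003 -0.001 -1.   ] yt [ 0.977  0.213 -0.003] 0.21432013569546673
rimL [0.4919 0.0924 0.16  ] tool [-0.0169 -0.0418  0.1097]
rimR [0.6057 0.1167 0.16  ] tool [-0.0173  0.0746  0.1093]
free [0.4424 0.1309 0.205 ] tool [ 0.0313 -0.082   0.0648]
hinge [0.6335 0.1725 0.205 ] tool [0.0312 0.1135 0.0642]
rim tool x range -0.0183 -0.0027 y -0.0423 0.074 0.15809292622198332
door x edge 0.0291 0.0694
door x edge 0.0295 0.0414
door x edge 0.0288 0.0411
sock tool 5281 [-0.0145 -0.0175 -0.03  ] [0.0164 0.0175 0.045 ]
-0.025 0.0 2429 [ 0.0008 -0.0001]
0 0.02 931 [ 0.0003 -0.0004]
0.02 0.045 846 [ 0.0007 -0.0007]
```

Emit:
{"op": "play_rows", "data": {
  "moves": [
    [[0,0,0,0.07,0.16,0,22],[0,0,0,0,0,0,22],[0,0,0,0,0,0.2,22],[0,0,0,0,0,0.2,22],[0,0,0,0,0,0.2,22]]
  ]
}}

```text
time: 13.32
tool_pos: [0.5449, 0.1264, 0.2104]
tcp_rot: [1.974, 2.443, -0.001]
wrist_force: [0.3, 0.7, -2.5]
width: 0.338
grip_force: 41.1
```

Emit:
{"op": "play_rows", "data": {
  "moves": [
    [[0,0,0,0,0,0.1,22],[0,0,0,0,0,0.1,22],[0,0,0,0,0,0.1,22],[0,0,0,0,0,0.1,22],[0,0,0,0,0,0,22]]
  ]
}}

```text
time: 13.73
tool_pos: [0.5438, 0.1272, 0.1692]
tcp_rot: [-1.972, -2.443, 0.004]
wrist_force: [-1.0, -0.2, -2.3]
width: 0.337
grip_force: 41.0
```

Emit:
{"op": "play_rows", "data": {
  "moves": [
    [[0,0,0,0,0,0.05,22],[0,0,0,0,0,0.03,22],[0,0,0,0,0,0,22]]
  ]
}}

```text
time: 13.98
tool_pos: [0.545, 0.1277, 0.1632]
tcp_rot: [-1.973, -2.445, 0.0]
wrist_force: [-0.2, 0.5, -1.6]
width: 0.336
grip_force: 41.0
```

Emit:
{"op": "play_rows", "data": {
  "moves": [
    [[0,0,0,0,0,0.02,22],[0,0,0,0,0,0,22]]
  ]
}}

```text
time: 14.15
tool_pos: [0.5452, 0.1277, 0.1615]
tcp_rot: [1.973, 2.444, 0.001]
wrist_force: [0.6, 0.2, -1.3]
width: 0.336
grip_force: 41.0
```

Emit:
{"op": "play_rows", "data": {
  "moves": [
    [[0,0,0,0,0,0.01,22],[0,0,0,0,0,0,22]]
  ]
}}

```text
time: 14.32
tool_pos: [0.5451, 0.1277, 0.1604]
tcp_rot: [1.973, 2.444, 0.0]
wrist_force: [-0.1, 0.2, -2.3]
width: 0.334
grip_force: 41.0
```

Emit:
{"op": "play_rows", "data": {
  "moves": [
    [[0,0,0,0,0,0.015,22],[0,0,0,0,0,0,22]]
  ]
}}

```text
time: 14.48
tool_pos: [0.5449, 0.1276, 0.1586]
tcp_rot: [-1.973, -2.444, 0.0]
wrist_force: [-0.3, 0.1, -1.9]
width: 0.337
grip_force: 41.0
```

Emit:
{"op": "play_rows", "data": {
  "moves": [
    [[0,0,0,0,0,0.015,22],[0,0,0,0,0,0,22]]
  ]
}}

```text
time: 14.65
tool_pos: [0.5452, 0.1277, 0.1582]
tcp_rot: [1.973, 2.444, 0.0]
wrist_force: [-2.5, -0.6, 3.0]
width: 0.34
grip_force: 41.6
```

Emit:
{"op": "play_rows", "data": {
  "moves": [
    [[0,0,0,0,0,0.01,22],[0,0,0,0,0,0,22]]
  ]
}}

```text
time: 14.82
tool_pos: [0.5452, 0.1276, 0.1581]
tcp_rot: [1.973, 2.444, 0.001]
wrist_force: [-3.9, -0.8, 9.0]
width: 0.337
grip_force: 42.3
```

The socket is on the bin floor, at the predicted height. I'll release and lift, then check.

Emit:
{"op": "play_rows", "data": {
  "moves": [
    [[0,0,0,0,0,-0.01,28],[0,0,0,0,0,0,32],[0,0,0,0,0,0,38],[0,0,0,0,0,0,45],[0,0,0,0,0,0,45]]
  ]
}}

```text
time: 15.23
tool_pos: [0.5451, 0.1277, 0.1571]
tcp_rot: [1.973, 2.444, 0.0]
wrist_force: [0.4, 0.3, 0.4]
width: 0.53
grip_force: 0.0
```

Emit:
{"op": "play_rows", "data": {
  "moves": [
    [[0,0,0,0,0,-0.1,45],[0,0,0,0,0,-0.2,45],[0,0,0,0,0,-0.3,45],[0,0,0,0,0,-0.3,45],[0,0,0,0,0,0,45]]
  ]
}}

```text
time: 15.65
tool_pos: [0.549, 0.1284, 0.2555]
tcp_rot: [1.968, 2.438, 0.015]
wrist_force: [1.9, -0.0, 1.2]
width: 0.527
grip_force: 0.0
```

Run:
```python
from h import *
st=bot.read_state(); print(st['time'],st['tool_pos'],st['tcp_rot'],st['width'])
np.savez('wrist4.npz',**shot('wrist','wrist4.png')); np.savez('top4.npz',**shot('top','top4.png'))
```

```text
15.65 [0.54901631 0.12841644 0.25547484] [1.96821203 2.43830383 0.01467464] 0.5265048251414837
```

View pics/wrist4.png

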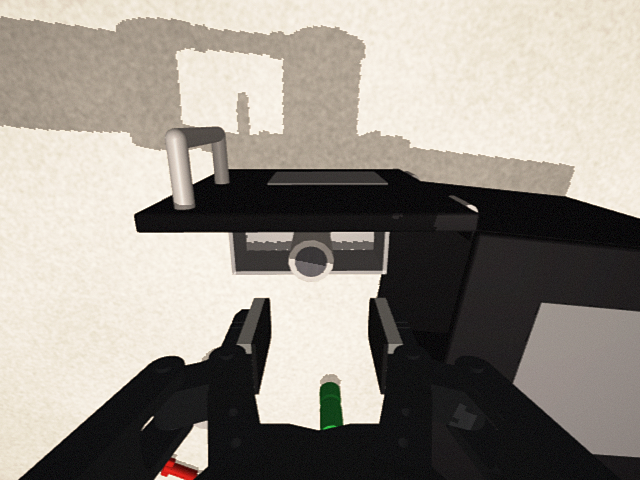

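The wrist view shows the socket standing in the bin (mouth at (311, 262)), the door still open, and the bar's top at about (180, 136).

Run:
```python
from h import *
w=dict(np.load('wrist4.npz')); c=dict(np.load('top4.npz')); W=cloud(w); P=cloud(c); st=bot.read_state(); print(st['tool_pos'],st['tcp_rot'])
print('bar top',onz(w,180,136,.193).round(4),'mouth',onz(w,311,262,.19).round(4))
B=W[125:210,160:232].reshape(-1,3); b=B[(B[:,2]>.12)&(B[:,2]<.175)]; print('bar pts',len(b),np.median(b,0).round(4))
d=P[215:330,165:235].reshape(-1,3); d=d[(d[:,2]>.198)&(d[:,2]<.212)&(d[:,0]<.625)]
vx=cv2.fitLine((d[:,:2]*1000).astype(np.float32),cv2.DIST_L2,0,.01,.01).ravel(); print('door line',vx,np.arctan2(vx[1],vx[0])%np.pi)
for n,u,v in [('free',137,230),('hinge',478,231)]: print(n,onz(w,u,v,.205).round(4))
```

```text
[0.54652199 0.12794979 0.2502218 ] [1.9712374  2.44193322 0.00614423]
bar top [0.4577 0.1867 0.193 ] mouth [0.5454 0.1259 0.19  ]
bar pts 1063 [0.46   0.1483 0.1524]
door line [9.7802079e-01 2.0850754e-01 4.6521335e+02 1.3971793e+02] 0.2100487
free [0.4422 0.1308 0.205 ]
hinge [0.6356 0.1713 0.205 ]
```

Emit:
{"op": "play_rows", "data": {
  "moves": [
    [[0,0,0,0.19,-0.19,0,45],[0,0,0,0.2,-0.2,0,45],[0,0,0,0.19,-0.19,0,45],[0,0,0,0.19,-0.19,0,45],[0,0,0,0,0,0,45]]
  ]
}}

```text
time: 16.17
tool_pos: [0.4491, 0.1881, 0.2456]
tcp_rot: [-1.968, -2.444, 0.005]
wrist_force: [-0.7, 0.0, -0.2]
width: 0.528
grip_force: 0.0
```

Emit:
{"op": "play_rows", "data": {
  "moves": [
    [[0,0,0,0,0,0.15,45],[0,0,0,0,0,0.2,45],[0,0,0,0,0,0.2,45],[0,0,0,0,0,0.2,45],[0,0,0,0,0,0.1,45]]
  ]
}}

```text
time: 16.58
tool_pos: [0.4515, 0.1856, 0.1587]
tcp_rot: [-1.972, -2.442, 0.008]
wrist_force: [-1.1, 0.2, -0.2]
width: 0.524
grip_force: 0.0
```

Emit:
{"op": "play_rows", "data": {
  "moves": [
    [[0,0,0,0,0,0,25],[0,0,0,0,0,0,15],[0,0,0,0,0,0,4],[0,0,0,0,0,0,4],[0,0,0,0,0,0,4]]
  ],
  "newtons": 25
}}

```text
time: 17.0
tool_pos: [0.4532, 0.1867, 0.1629]
tcp_rot: [-1.973, -2.444, 0.0]
wrist_force: [-4.0, 0.7, -0.0]
width: 0.132
grip_force: 26.4
```

Emit:
{"op": "play_rows", "data": {
  "moves": [
    [[0,0,-0.02,-0.018,-0.005,0,4],[0,0,-0.04,-0.035,-0.01,0,4],[0,0,-0.06,-0.053,-0.015,0,4],[0,0,-0.08,-0.071,-0.02,0,4],[0,0,-0.08,-0.071,-0.02,0,4]]
  ]
}}

```text
time: 17.42
tool_pos: [0.4527, 0.1608, 0.1628]
tcp_rot: [-1.793, -2.578, 0.0]
wrist_force: [-5.1, 0.4, 1.5]
width: 0.133
grip_force: 26.5
```

Emit:
{"op": "play_rows", "data": {
  "moves": [
    [[0,0,-0.08,-0.071,-0.02,0,4],[0,0,-0.08,-0.071,-0.02,0,4],[0,0,-0.08,-0.071,-0.02,0,4],[0,0,-0.08,-0.071,-0.02,0,4],[0,0,-0.08,-0.071,-0.02,0,4]]
  ]
}}

```text
time: 17.83
tool_pos: [0.4585, 0.124, 0.1628]
tcp_rot: [-1.527, -2.745, 0.001]
wrist_force: [-4.1, -0.2, 1.6]
width: 0.138
grip_force: 26.6
```

Emit:
{"op": "play_rows", "data": {
  "moves": [
    [[0,0,-0.08,-0.071,-0.02,0,4],[0,0,-0.08,-0.071,-0.02,0,4],[0,0,-0.08,-0.071,-0.02,0,4],[0,0,-0.08,-0.071,-0.02,0,4],[0,0,-0.08,-0.071,-0.02,0,4]]
  ]
}}

```text
time: 18.25
tool_pos: [0.4716, 0.0892, 0.1628]
tcp_rot: [-1.246, -2.884, 0.002]
wrist_force: [-4.0, -1.6, 0.2]
width: 0.134
grip_force: 26.5
```

Emit:
{"op": "play_rows", "data": {
  "moves": [
    [[0,0,-0.08,-0.071,-0.02,0,4],[0,0,-0.08,-0.071,-0.02,0,4],[0,0,-0.08,-0.071,-0.02,0,4],[0,0,-0.08,-0.071,-0.02,0,4],[0,0,-0.08,-0.071,-0.02,0,4]]
  ]
}}

```text
time: 18.67
tool_pos: [0.4914, 0.0578, 0.1628]
tcp_rot: [0.952, 2.994, -0.002]
wrist_force: [-3.1, -2.1, -0.0]
width: 0.13
grip_force: 26.5
```

Emit:
{"op": "play_rows", "data": {
  "moves": [
    [[0,0,-0.08,-0.071,-0.02,0,4],[0,0,-0.08,-0.071,-0.02,0,4],[0,0,-0.08,-0.071,-0.02,0,4],[0,0,-0.08,-0.071,-0.02,0,4],[0,0,-0.08,-0.071,-0.02,0,4]]
  ]
}}

```text
time: 19.08
tool_pos: [0.5171, 0.0311, 0.1629]
tcp_rot: [0.648, 3.073, -0.002]
wrist_force: [-2.2, -0.3, -0.6]
width: 0.133
grip_force: 26.4
```

Emit:
{"op": "play_rows", "data": {
  "moves": [
    [[0,0,-0.08,-0.071,-0.02,0,4],[0,0,-0.08,-0.071,-0.02,0,4],[0,0,-0.08,-0.071,-0.02,0,4],[0,0,-0.08,-0.071,-0.02,0,4],[0,0,-0.08,-0.071,-0.02,0,4]]
  ]
}}

```text
time: 19.5
tool_pos: [0.5475, 0.0101, 0.1628]
tcp_rot: [0.338, 3.122, -0.001]
wrist_force: [-1.1, 0.5, -0.7]
width: 0.13
grip_force: 26.4
```

Emit:
{"op": "play_rows", "data": {
  "moves": [
    [[0,0,-0.08,-0.071,-0.02,0,4],[0,0,-0.08,-0.071,-0.02,0,4],[0,0,-0.06,-0.053,-0.015,0,4],[0,0,-0.06,-0.053,-0.015,0,4],[0,0,-0.06,-0.053,-0.015,0,4]]
  ]
}}

```text
time: 19.92
tool_pos: [0.5762, -0.0026, 0.1629]
tcp_rot: [0.072, 3.139, -0.001]
wrist_force: [-2.0, 0.4, -0.9]
width: 0.13
grip_force: 26.4
```

Emit:
{"op": "play_rows", "data": {
  "moves": [
    [[0,0,-0.04,-0.036,-0.01,0,4],[0,0,-0.04,-0.036,-0.01,0,4],[0,0,-0.04,-0.036,-0.01,0,4],[0,0,-0.04,-0.036,-0.01,0,4],[0,0,-0.04,-0.036,-0.01,0,4]]
  ]
}}

```text
time: 20.33
tool_pos: [0.5939, -0.0076, 0.1628]
tcp_rot: [-0.084, 3.14, -0.001]
wrist_force: [-2.0, -2.0, 1.0]
width: 0.135
grip_force: 26.7
```

Emit:
{"op": "play_rows", "data": {
  "moves": [
    [[0,0,-0.02,-0.018,-0.005,0,4],[0,0,-0.02,-0.018,-0.005,0,4],[0,0,-0.02,-0.018,-0.005,0,4],[0,0,0,0,0,0,4]]
  ]
}}

```text
time: 20.67
tool_pos: [0.5996, -0.0088, 0.1628]
tcp_rot: [-0.129, 3.137, -0.001]
wrist_force: [-1.4, -3.6, 3.3]
width: 0.131
grip_force: 26.9
```

Emit:
{"op": "play_rows", "data": {
  "moves": [
    [[0,0,-0.02,-0.018,-0.005,0,4],[0,0,-0.02,-0.018,-0.005,0,4],[0,0,0,0,0,0,4]]
  ]
}}

```text
time: 20.92
tool_pos: [0.6005, -0.0091, 0.1628]
tcp_rot: [0.16, -3.133, -0.0]
wrist_force: [-8.7, -3.2, 9.5]
width: 0.132
grip_force: 27.4
```

The door has met its stop. I'll release and lift clear.

Emit:
{"op": "play_rows", "data": {
  "moves": [
    [[0,0,0,0,0,0,20],[0,0,0,0,0,0,45],[0,0,0,0,0,0,45],[0,0,0,0,0,0,45],[0,0,0,0,0,0,45]]
  ]
}}

```text
time: 21.33
tool_pos: [0.6025, -0.0086, 0.162]
tcp_rot: [0.16, -3.137, -0.001]
wrist_force: [0.6, 0.0, 0.0]
width: 0.527
grip_force: 0.0
```

Emit:
{"op": "play_rows", "data": {
  "moves": [
    [[0,0,0,0,0,-0.1,45],[0,0,0,0,0,-0.2,45],[0,0,0,0,0,-0.3,45],[0,0,0,0,0,-0.3,45],[0,0,0,0,0,-0.1,45]]
  ]
}}

```text
time: 21.75
tool_pos: [0.605, -0.009, 0.2685]
tcp_rot: [-0.159, 3.129, -0.001]
wrist_force: [0.7, -0.5, 1.5]
width: 0.526
grip_force: 0.0
```

Emit:
{"op": "play_rows", "data": {
  "moves": [
    [[0,0,0,0.3,0,-0.1,45],[0,0,0,0.4,0,0,45],[0,0,0,0.4,0,0,45],[0,0,0,0.3,0,0,45],[0,0,0,0,0,0,45]]
  ]
}}

```text
time: 22.17
tool_pos: [0.4581, -0.0233, 0.2718]
tcp_rot: [0.159, -3.135, -0.0]
wrist_force: [-0.4, -0.6, -0.7]
width: 0.527
grip_force: 0.0
```

Run:
```python
from h import *
st=bot.read_state(); print(st['time'],st['tool_pos'],st['width'],st['wrist_force'])
c=shot('side','side5.png'); t=shot('top'); w=shot('wrist')
th=.1067; a=np.array([np.cos(th),np.sin(th)]); b=np.array([-np.sin(th),np.cos(th)])
for n,k in(('top',t),('wrist',w),('side',c)):
    P=cloud(k).reshape(-1,3); h=P[(P[:,2]>.2)&(P[:,2]<.212)&(P[:,0]>.55)&(P[:,0]<.7)]
    x=h[:,:2]@a; y=h[:,:2]@b; r=[]
    for lo in np.arange(-.09,.09,.02):
        m=(y>lo)&(y<lo+.02)
        if m.sum()>5: r.append((lo+.01,np.percentile(x[m],1)))
    r=np.array(r)
    if len(r)>3: print(n,r.round(4).tolist(),'phi~',np.polyfit(r[:,0],r[:,1],1)[0])
```

```text
22.1667 [ 0.45805357 -0.02328585  0.2718227 ] 0.527156744264119 [-0.35123855 -0.5660675  -0.71272011]
top [[-0.08, 0.6367], [-0.06, 0.6366], [-0.04, 0.6366], [-0.02, 0.6366], [0.0, 0.6366], [0.02, 0.637], [0.04, 0.6368], [0.06, 0.6372], [0.08, 0.6365]] phi~ 0.001773860182500404
side [[-0.08, 0.6377], [-0.06, 0.6378], [-0.04, 0.6381], [-0.02, 0.6377], [0.0, 0.6379], [0.02, 0.638], [0.04, 0.6381], [0.06, 0.6381], [0.08, 0.6383]] phi~ 0.0029233012451793526
```

View pics/side5.png

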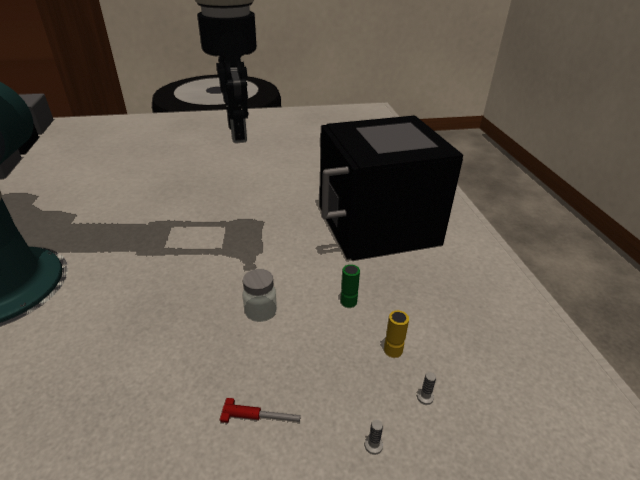

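The side view shows the door flush, with the measured angle about 0.002 rad. The arm is clear, and the jar, tool and studs look to be where they were at the start.

```bash
python3 -c "
from workcell import bot
print(bot.finish_job())"
```

```text
the job is handed in; nothing more can be done
None
```

I opened the door, stood the chrome socket in its bin, shut the door again gently (about 0.002 rad by the cameras) and handed the job in at about 22 s; I couldn't see the socket after the door shut, and no verdict came back.

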